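Lever up the reader's cover and slide the carrier home under the reading head

TASK

Load the bench reader: lever its flush cover open with the blade of the small yellow-handled screwdriver, at the notch in the reader's front, and stand it right back, well past upright. Lay the screwdriver on the bench again, and slide the metal carrier that lies in the well along into the tunnel under the reading head, fully home against its end stop. Leave the cover open for the next carrier, and leave that one and the vial and the dish where they are.

Things in the scene. Friction and masses are not known exactly. Their poses are not given: they have to be found in the camera images.
- reader: low white bench reader, 72 x 265 x 60 mm, fixed; place and yaw vary. Origin: on the bench near its middle; x to its back, y to its left, z up; offsets in this list are in this frame, in mm. Right: housing 28 high, y -125 to 30, x -34 to 34, with an open-topped well x -20 to 20, y -115 to 30, floor at z 13, under the cover. Then a throat plate, top z 33, y 30 to 60, and the reading head, y 60 to 140, top z 60
- pry_notch (a point): middle of the mouth of the pry notch in the reader's front wall just below the cover, at (-34, -42.5, 22.5): 40 wide along y (y -62.5 to -22.5), from z 17 up to the cover's underside at z 28, 10 deep along x. A blade put in here lies under the cover's front edge
- cover (a joint): angle of the grey cover over the well, rad: 0 shut (flat on the housing), grows as the front edge rises, 1.57 upright, 2.0 fully back at its stop. A plate 61 (x) by 142 (y) by 4 mm, 40 g, front edge flush with the housing's front, underside at z 28 when shut. A stiff hinge (0.035 N m) holds it at any angle
- cover_hinge_line (a point): point on the cover's hinge axis, at (27, -42.5, 31); the axis runs along the reader's y at the back of the well
- cover_edge (a point): middle of the lower front edge of the cover, 61 mm from the hinge axis and 3 mm below its plane; moves with the cover
- carrier: the aluminium sample carrier that lies in the reader's well under the cover: a bar 24 x 60 mm, 8 mm high (small bosses to 11), with a notch in its top; 30 g. Origin: middle of its underside; its long side is its y, roughly along the reader's y (it starts a few mm and degrees off line)
- home (a point): where the carrier's origin is when it is fully home, at (0, 50, 13); the carrier's tail then still stands 10 mm out of the tunnel mouth
- tunnel_mouth (a point): middle, at floor height, of the mouth of the tunnel under the throat plate and reading head, at (0, 30, 13). The tunnel runs on from the well along y, floor level with the well's, roof 15 above it (z 28). It is 40 wide at the mouth, narrows to 27 at y 46, and runs straight to the end stop at y 80
- driver: small yellow-handled screwdriver, 136 mm long, lying on the bench; 45 g. Handle 17 mm thick, y -17 to 68; straight steel shaft 4 mm thick, y -68 to -15; the tip points to its -y. Origin: under the middle, 8 mm below the axis as it lies at first (it may roll)
- driver_tip (a point): tip of the screwdriver's blade, on its axis
- driver_grip (a point): point on the screwdriver's axis in the front part of the handle, 78 mm from the tip: a good place to grip
- next_carrier: a second carrier like the first, lying on the bench, waiting; to be left alone. Origin: middle of its underside
- vial: capped vial 23 mm wide, 48 mm high, standing on the bench; to be left alone. Origin: middle of its foot
- dish: covered round dish 58 mm wide, 15 mm high, on the bench; to be left alone. Origin: middle of its underside
Not all that is in view belongs to the job. There is more than one size of the driver; the job needs the larger.

How it is judged:
By the outcome, as a careful person would: the job done as asked, in the order asked, and still so for the second after the job is handed in, with the robot touching nothing.
It also fails if it takes over 61 s, if anything falls off the work surface, if the arm or the gripper's body presses on something with over 40 N, if the wrist force passes 120 N, or if a joint passes its speed limit or range.

ROBOT

A 6-joint arm with a two-finger parallel gripper is mounted at the origin on a cart in front of the work surface, level with it; the furniture and walls round the work are solid. World frame = base frame: x ahead of the robot, y to its left, z up, the work surface at z = 0. Lengths are in m, angles in rad, forces in N, time in s.
With the tool pointing down it reaches from about 0.325 to 0.9 m from the base axis. Payload 6.1 kg.
Tool frame: the origin (TCP) lies on the centre line of the jaws, within the pads' length; the fingertips stand 19 mm ahead of it and the grasp point (between the pads) is the TCP; y points along the fingers, x is the direction in which the jaws open and shut, and the axes are right-handed (so a half turn about y gives the same grasp; the last joint's range is limited). The gripper opens to 87 mm and grips with 3 to 60 N. Pads are 19 mm wide; open, the fingers measure 117 mm over their backs; the gripper's body (75 mm by 190 mm) begins 51 mm behind the grasp point.
Start: joints at [-1.34, 0.22, 1.526, -0, 1.395, -0.126], TCP at [0.218, -0.586, 0.242] pointing down, gripper open.
Joint ranges: [-2.98, 2.98], [-0.91, 2.08], [0.09, 2.57], [-1.24, 4.39], [0.2, 2.65], [-2.68, 2.68]. Speed limits (rad/s): [2.57, 2.57, 3.01, 3.14, 3.14, 3.14].

INTERFACE

Orientations are given as a rotation vector (axis times angle).
In Python, from station import arm, get_image gives the robot as it stands. The module is installed in compiled form; this text tells all that it offers.
- The arm moves only by the shell command python3 -m jog 'ROWS'. ROWS is JSON, a list of rows, each a list of 3 entries, a list of its own where there are three numbers: the shift along the tool's x, y, z in cm, then the turn, a rotation vector about the tool's x, y, z in degrees, then the opening, from -1 (shut) to 1 (fully open). A call has 1 to 8 rows; each row shifts and turns the commanded pose from where the row before left it, along the tool's axes as they then stand; what a row does not reach is not made up. A row lasts 1/8 s, in which the tool goes at most 62.5 mm and 10.7 degrees, less where a joint would pass 70% of its speed; a pose out of reach is approached as far as the arm can. A call with a gripper value outside its range is refused whole. The fingers move at their own pace and stop on an object; the grip force is fixed at half the most. Time passes only in rows, so rows that do not move let the fingers close. It gives the time, the measured TCP pose, the force and the opening at its end, in the units of the state.
- arm.state(): the state, without advancing time (a new reading comes with each control period).
- get_image(name): name is "side" or "top" or "wrist"; returns a dict with "img" (480x640x3 uint8, red, green, blue), "camera_matrix" (3x3 intrinsics, pixels), "xyz" and "rotation" of the camera in the world; the wrist camera has in their place "T_tool_cam" (4x4, takes a point from camera to tool coordinates, whose origin is the TCP and whose axes are the tool frame's). Camera axes: x right, y down, z forward; pixel columns grow to the right and rows downward; lengths in m; the calibration is good to about 2 mm. A picture is of the moment at which its call begins: read the wrist's pose just before it. There is no depth.
- arm.close_job(): hands the job in, once; it reports no verdict.
The state is a dict: "time_s": time; "q": joint angles; "joint_vel": joint speeds; "effort": joint torques, N m; "tcp_pos": TCP position; "ee_rot": TCP orientation; "ft_force": force on the tool from outside, world axes, zero at the start; "wrist_torque": the same for the moment, N m; "gripper_width": finger opening in m.
Only numpy, scipy, OpenCV 4.12 (cv2) and the standard library are available. Lean on these libraries where they do the work, as an engineer would, in place of code of your own. Each camera call takes 0.05 s, during which the arm holds its last target. There are 200 camera calls.

## Working session

There is one attempt and no reset: what is moved stays moved. The work goes in short steps, Python scripts to look and compute and a shell command to move; the robot and the scene stay as the last step left them, time stands still between calls to the robot, and variables do not carry over. Pictures are saved under pics/ and viewed, about 8 in all and at most 12, crops included, and the job is handed in when it is done.

```bash
mkdir -p pics; ls
python3 - <<'E'
from station import arm,get_image
import cv2,numpy as np
print(arm.state())
for n in("top","side"):
    d=get_image(n); cv2.imwrite(f"pics/{n}0.png",d["img"][:,:,::-1]); print(n,d["camera_matrix"],d["xyz"],d["rotation"])
    np.savez(f"{n}0.npz",**{k:d[k] for k in d})
d=get_image("wrist");print(d["T_tool_cam"],d["camera_matrix"])
E
```

```text
pics
{'time_s': 0.0, 'q': array([-1.34010166e+00,  2.21266307e-01,  1.52763784e+00, -1.65923471e-05,
        1.39469904e+00, -1.26085317e-01]), 'joint_vel': array([ 3.29239296e-04,  9.78010821e-04,  2.53041504e-03,  1.54728765e-04,
       -1.19644602e-05,  1.01455467e-03]), 'effort': array([-9.03523924e-04, -4.94620800e+01, -3.87373030e+01,  6.96643931e-02,
        5.71560336e-02, -1.67652470e-04]), 'tcp_pos': array([ 0.21814838, -0.5850522 ,  0.24039819]), 'ee_rot': array([-1.35575964,  0.9435459 , -0.94105972]), 'ft_force': array([0.7698452 , 0.37751969, 0.53811536]), 'wrist_torque': array([ 0.00733122,  0.07121864, -0.01943246]), 'gripper_width': 0.0868543645670488}
top [[580.82322286   0.         316.87536102]
 [  0.         580.82322286 241.04337016]
 [  0.           0.           1.        ]] [0.35232286 0.057525   1.1509719 ] [-2.20093553  2.1354673  -0.13296666]
side [[537.19760896   0.         315.51044532]
 [  0.         537.19760896 237.34907182]
 [  0.           0.           1.        ]] [-0.00467261  0.80007709  0.55453971] [-0.71622942  2.40656226 -1.40903634]
[[ 9.99999730e-01  5.45872237e-04  4.91769625e-04  6.85034690e-04]
 [-3.04978231e-04 -3.00540160e-01  9.53769112e-01 -1.43362480e-01]
 [ 6.68432601e-04 -9.53769005e-01 -3.00539913e-01  8.30738341e-02]
 [ 0.00000000e+00  0.00000000e+00  0.00000000e+00  1.00000000e+00]] [[332.35562668   0.         316.75118545]
 [  0.         332.35562668 237.67048047]
 [  0.           0.           1.        ]]
```

View pics/top0.png

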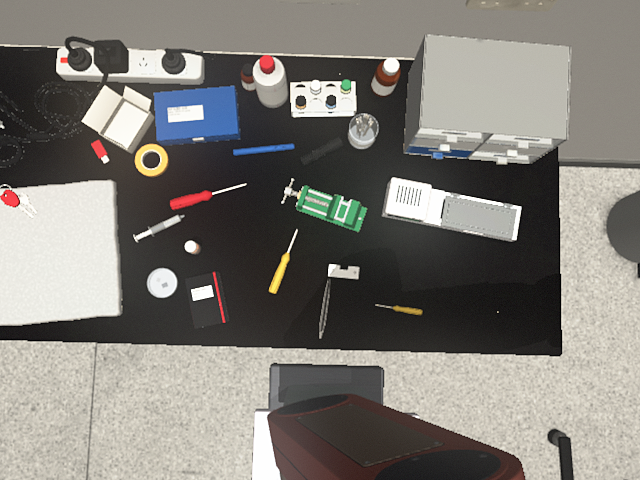

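View pics/side0.png

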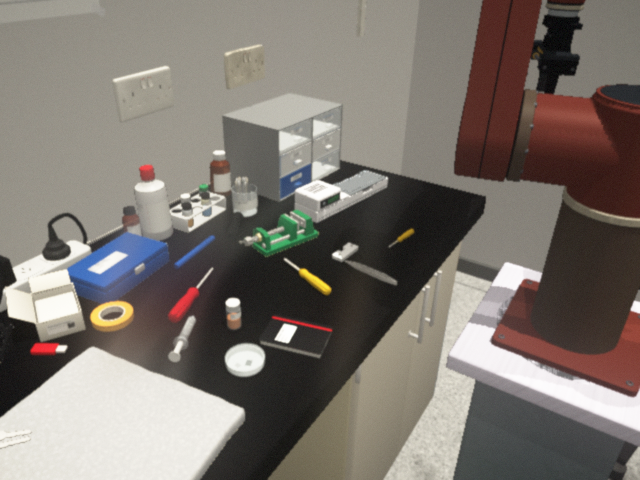

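The top picture shows the reader at about (385–520, 180–240). The larger yellow driver has its tip at (296,230) and its handle end at (273,292), and the smaller one sits at (400,309). I'll enlarge both parts next.

```bash
cat > h.py <<'E'
import numpy as np,cv2
from scipy.spatial.transform import Rotation as R
from station import arm,get_image
def ray(K,rot,xyz,uv,z):
    d=R.from_rotvec(rot).as_matrix()@np.linalg.inv(K)@np.array([*uv,1.]); return np.array(xyz)+d*(z-xyz[2])/d[2]
def proj(K,Rm,xyz,p):
    c=(np.atleast_2d(p)-xyz)@Rm; u=c@K.T; return u[:,:2]/u[:,2:]
def load(n): return dict(np.load(n+".npz"))
E
python3 - <<'E'
from h import *
im=cv2.imread("pics/top0.png")
a=cv2.resize(im[165:255,375:535],None,fx=5,fy=5,interpolation=cv2.INTER_CUBIC)
b=cv2.resize(im[222:302,255:415],None,fx=3,fy=3,interpolation=cv2.INTER_CUBIC)[:,:240]
c=np.zeros((600,800,3),np.uint8); c[:450]=a
cv2.imwrite("pics/c1.png",a)
t=load("top0")
for uv,z in [((296,230),.008),((273,292),.008),((385,211),0.03),((519,240),.028),((521,207),.03)]:
    print(uv,ray(t["camera_matrix"],t["rotation"],t["xyz"],uv,z))
# yellow mask of driver
hsv=cv2.cvtColor(im,cv2.COLOR_BGR2HSV)
m=cv2.inRange(hsv,(20,120,80),(35,255,255)); m[:, :255]=0;m[:,330:]=0;m[:225]=0
ys,xs=np.nonzero(m);print(xs.min(),xs.max(),ys.min(),ys.max());print(cv2.minAreaRect(np.c_[xs,ys].astype(np.float32)))
E
```

```text
(296, 230) [0.50206097 0.08971498 0.008     ]
(273, 292) [0.37822434 0.13063253 0.008     ]
(385, 211) [ 0.54205694 -0.08362375  0.03      ]
(519, 240) [ 0.49328873 -0.34695736  0.028     ]
(521, 207) [ 0.55842884 -0.35080155  0.03      ]
268 289 252 293
((279.3448486328125, 272.637939453125), (8.913375854492188, 43.638404846191406), 21.801406860351562)
```

View pics/c1.png

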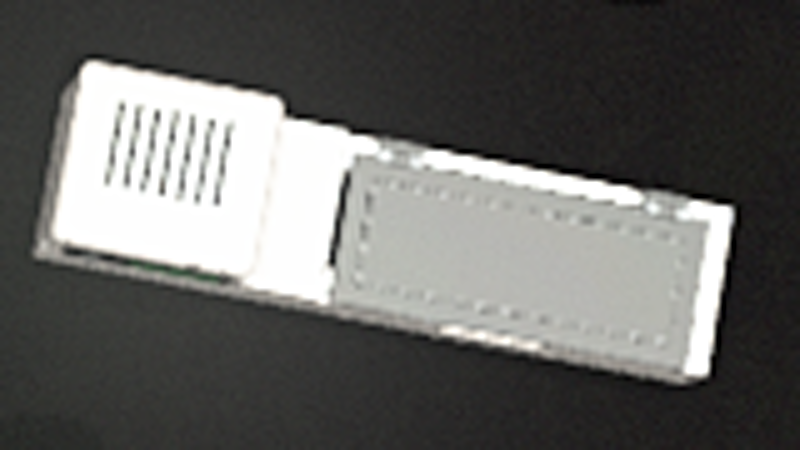

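Run:
```python
from h import *
from scipy.optimize import least_squares
t=load("top0");K=t["camera_matrix"];Rm=R.from_rotvec(t["rotation"]).as_matrix();C=t["xyz"]
o=np.array([375,165])
obs=[((88,58),(36,140,60)),((283,98),(36,60,60)),((50,247),(-36,140,60)),((735,207),(34,-125,28)),((708,378),(-34,-125,28)),((333,303),(-34,28.5,32)),((687,364),(-34,-113.5,32)),((38,258),(-36,140,0))]
px=np.array([np.array(a)/5+o for a,_ in obs]);L=np.array([b for _,b in obs])/1e3
def W(p,L): return R.from_euler('z',p[2]).apply(L)+[p[0],p[1],0]
f=lambda p:(proj(K,Rm,C,W(p,L))-px).ravel()
r=least_squares(f,[.53,-.22,-.2],loss='soft_l1');print(r.x,np.round(r.fun.reshape(-1,2),1))
p=r.x
for n,q in dict(notch=(-34,-42.5,22.5),mouth=(0,30,13),home=(0,50,13)).items(): print(n,W(p,np.array([q])/1e3))
# driver
im=cv2.imread("pics/top0.png");hsv=cv2.cvtColor(im,cv2.COLOR_BGR2HSV)
m=cv2.inRange(hsv,(18,120,60),(36,255,255)); m[:, :255]=0;m[:,330:]=0;m[:225]=0
ys,xs=np.nonzero(m);P=np.array([ray(K,t["rotation"],C,(x,y),.012)[:2] for x,y in zip(xs,ys)])
c=P.mean(0);u,s,v=np.linalg.svd(P-c);d=v[0]*np.sign(v[0][0]);a=(P-c)@d;b=(P-c)@v[1];print("c",c,"dir",d,np.degrees(np.arctan2(d[1],d[0])),a.min(),a.max(),b.min(),b.max())
tip=ray(K,t["rotation"],C,(296.5,230),.008);print(tip,(tip[:2]-c)@d)
print("tool R",R.from_rotvec(arm.state()["ee_rot"]).as_matrix().round(3))
```

```text
[ 0.54622263 -0.22515854 -0.15669108] [[-0.4  0.3]
 [ 1.6 -0. ]
 [ 0.7 -1.1]
 [ 0.2 -0.1]
 [ 0.5 -0.6]
 [-1.3 -0.4]
 [-0.3  0.9]
 [-0.8  1.5]]
notch [[ 0.50600701 -0.26183215  0.0225    ]]
mouth [[ 0.55090415 -0.19552607  0.013     ]]
home [[ 0.55402517 -0.17577109  0.013     ]]
c [0.41484698 0.12011916] dir [ 0.94288716 -0.3331123 ] -19.457788637443613 -0.04085070816337274 0.04441445391516855 -0.009034837343111984 0.009295856313381022
[0.5020918  0.08872391 0.008     ] 0.09272016122985426
tool R [[ 0.349 -0.     0.937]
 [-0.937  0.001  0.349]
 [-0.001 -1.     0.   ]]
```

The reader fit has residuals up to about 1.5 px, giving an origin of (0.546, -0.225) and a yaw of -9°. The driver's length checks out at 134 mm against the 136 given. Its grip point is about (0.430, 0.115) and it heads -19.5°. I'll move above it now.

```bash
python3 -m jog '[[[-3.65,0,2.75],[0,0,0],1],[[-3.65,0,2.75],[0,0,0],1],[[-3.65,0,2.75],[0,0,0],1],[[-3.65,0,2.75],[0,0,0],1],[[-3.65,0,2.75],[0,0,0],1],[[-3.65,0,2.75],[0,0,0],1],[[-3.65,0,2.75],[0,0,0],1],[[-3.65,0,2.75],[0,0,0],1]]'
python3 -m jog '[[[-3.65,0,2.75],[0,0,0],1],[[-3.65,0,2.75],[0,0,0],1],[[-3.65,0,2.75],[0,0,0],1],[[-3.65,0,2.75],[0,0,0],1],[[-3.65,0,2.75],[0,0,0],1],[[-3.65,0,2.75],[0,0,0],1],[[-3.65,0,2.75],[0,0,0],1],[[-3.65,0,2.75],[0,0,0],1]]'
python3 -m jog '[[[0,2,0],[0,10,0],1],[[0,2,0],[0,10,0],1],[[0,2,0],[0,10,0],1],[[0,2,0],[0,10,0],1],[[0,2,0],[0,0,0],1],[[0,0,0],[0,0,0],1]]'
python3 - <<'E'
from h import *
s=arm.state();print(s["q"].round(3),R.from_rotvec(s["ee_rot"]).as_matrix().round(3))
d=get_image("wrist");cv2.imwrite("pics/w1.png",d["img"][:,:,::-1])
E
```

```text
time_s: 1.15
tcp_pos: [0.3226, -0.2337, 0.2414]
ee_rot: [-1.357, 0.943, -0.943]
ft_force: [0.9, -0.0, -0.0]
gripper_width: 0.0872
time_s: 2.15
tcp_pos: [0.4267, 0.1169, 0.2415]
ee_rot: [-1.357, 0.942, -0.942]
ft_force: [1.6, -0.4, 0.7]
gripper_width: 0.0869
time_s: 2.9
tcp_pos: [0.425, 0.1151, 0.1399]
ee_rot: [-1.032, 1.459, -1.455]
ft_force: [0.0, 0.4, 0.4]
gripper_width: 0.0872
[ 0.085 -0.128  2.087 -0.     1.187  1.997] [[-0.335 -0.004  0.942]
 [-0.942 -0.    -0.335]
 [ 0.002 -1.    -0.004]]
```

View pics/w1.png

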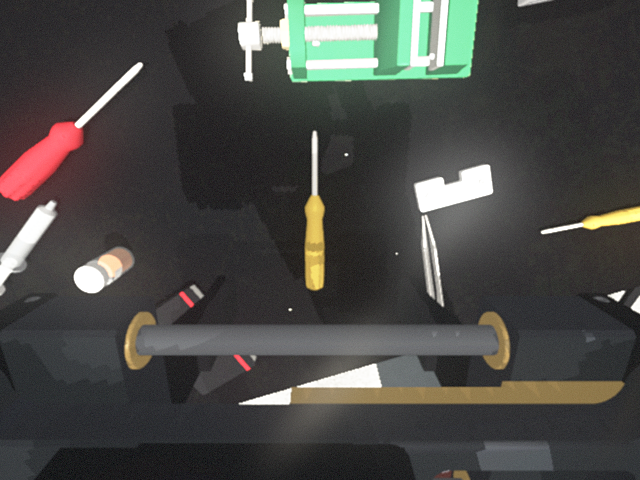

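The wrist view shows the larger driver pointing straight up the image, with its tip at (315,131), its neck at (315,197) and its handle end at (315,290). The gripper is wide along the jaw axis. I'll measure from this.

```bash
cat >> h.py <<'E'
Tc=np.array([[1,.000546,.000492,.000685],[-.000305,-.30054,.953769,-.14336],[.000668,-.953769,-.30054,.083074],[0,0,0,1]])
Kw=np.array([[332.3556,0,316.751],[0,332.3556,237.670],[0,0,1]])
def wcam(pos,rv):
    Rt=R.from_rotvec(rv).as_matrix(); return Rt@Tc[:3,:3],pos+Rt@Tc[:3,3]
def wray(uv,z,pos,rv):
    Rm,C=wcam(pos,rv); d=Rm@np.linalg.inv(Kw)@np.array([*uv,1.]); return C+d*(z-C[2])/d[2]
def tool(p,pos,rv): return R.from_rotvec(rv).inv().apply(np.array(p)-pos)
E
python3 - <<'E'
from h import *
s=arm.state();a=(s["tcp_pos"],s["ee_rot"])
t=wray((315,131),.008,*a);n=wray((315,197),.008,*a);e=wray((315,290),.008,*a);g=t+(e-t)/np.linalg.norm(e-t)*.078
print(t,e,np.linalg.norm(e-t),np.linalg.norm(n-t),"grip",g,"in tool cm",tool(g,*a)*100, tool(t,*a)*100,tool(e,*a)*100)
E
```

```text
[0.50559595 0.08748012 0.008     ] [0.37467397 0.13409167 0.008     ] 0.13897193857414158 0.052761658310698616 grip [0.43211411 0.11364152 0.008     ] in tool cm [-0.06897407 13.30823665  0.65395936] [-0.06177807 13.29532847  8.45394536] [-0.07459912 13.31832687 -5.44322355]
```

```bash
python3 -m jog '[[[-0.07,3,0.3],[0,0,0],1],[[0,3,0.35],[0,0,0],1],[[0,3,0],[0,0,0],1],[[0,2,0],[0,0,0],1],[[0,0.8,0],[0,0,0],1],[[0,0,0],[0,0,0],1]]'
python3 -m jog '[[[0,0,0],[0,0,0],-1],[[0,0,0],[0,0,0],-1],[[0,0,0],[0,0,0],-1],[[0,0,0],[0,0,0],-1],[[0,0,0],[0,0,0],-1],[[0,0,0],[0,0,0],-1],[[0,0,0],[0,0,0],-1],[[0,0,0],[0,0,0],-1]]'
python3 -m jog '[[[0,-1,0],[0,0,0],-1],[[0,-3,0],[0,0,0],-1],[[0,-4,0],[0,0,0],-1],[[0,-2,0],[0,0,0],-1],[[0,0,0],[0,0,0],-1]]'
```

```text
time_s: 3.7
tcp_pos: [0.4334, 0.1138, 0.024]
ee_rot: [-1.028, 1.456, -1.456]
ft_force: [0.7, 0.4, 0.1]
gripper_width: 0.087
time_s: 4.7
tcp_pos: [0.4329, 0.1138, 0.0235]
ee_rot: [-1.028, 1.456, -1.456]
ft_force: [-0.7, 0.1, -0.1]
gripper_width: 0.0157
time_s: 5.32
tcp_pos: [0.4347, 0.1139, 0.1259]
ee_rot: [-1.023, 1.453, -1.457]
ft_force: [0.0, 0.1, 0.2]
gripper_width: 0.0154
```

```bash
python3 -m jog '[[[0,0,0],[0,-10.5,0],-1],[[5,0,0.15],[0,0,0],-1],[[5,0,0.15],[0,0,0],-1],[[5,0,0.15],[0,0,0],-1],[[5,0,0.15],[0,0,0],-1],[[5,0,0.15],[0,0,0],-1],[[5,0,0.15],[0,0,0],-1],[[5,0,0.2],[0,0,0],-1]]'
python3 -m jog '[[[1,2,0],[0,0,0],-1],[[0,1,0],[0,0,0],-1],[[0,0,0],[0,0,0],-1],[[0,0,0],[0,0,0],-1]]'
python3 - <<'E'
from h import *
s=arm.state();np.savez("w2s.npz",p=s["tcp_pos"],r=s["ee_rot"]);print(s["q"].round(3),s["tcp_pos"],R.from_rotvec(s["ee_rot"]).as_matrix().round(3))
d=get_image("wrist");cv2.imwrite("pics/w2.png",d["img"][:,:,::-1])
E
```

```text
time_s: 6.32
tcp_pos: [0.3876, -0.2347, 0.1223]
ee_rot: [-1.13, 1.326, -1.323]
ft_force: [0.1, -0.3, 1.0]
gripper_width: 0.0154
time_s: 6.82
tcp_pos: [0.3874, -0.2427, 0.0937]
ee_rot: [-1.131, 1.324, -1.324]
ft_force: [0.0, -0.0, 0.4]
gripper_width: 0.0157
[-0.733 -0.018  2.081  0.     1.078  0.995] [ 0.38740917 -0.24273009  0.09365721] [[-0.156 -0.     0.988]
 [-0.988  0.    -0.156]
 [-0.    -1.    -0.   ]]
```

View pics/w2.png

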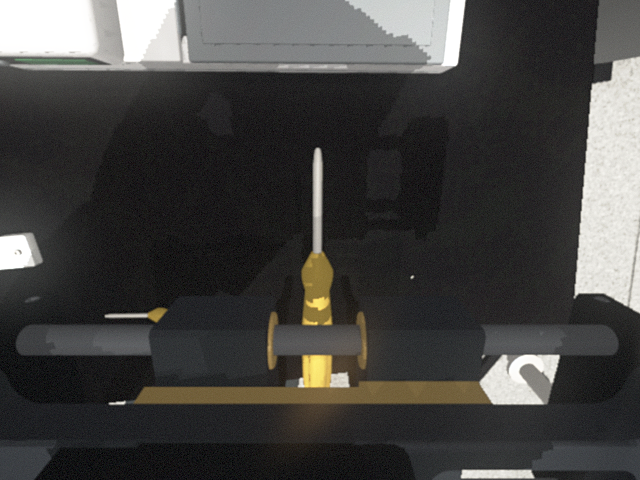

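The wrist view shows the blade tip at (318,148) and the cover's front edge along row 62, from column 190 to column 447. The notch patch is at (280–345, 66), so the blade is lined up with it. I'll measure the gap.

Run:
```python
from h import *
w=load("w2s");a=(w["p"],w["r"])
z=a[0][2]
for dz in(.010,.014,.018):
  print("tip if",dz,tool(wray((318,148),z-dz,*a),*a)*100)
for uv,h in [((188,62),.032),((447,63),.032),((280,68),.028),((345,68),.028),((458,72),.022)]:
    print(uv,tool(wray(uv,h,*a),*a)*100)
P=[.54622,-.22516,-.15669]
N=R.from_euler('z',P[2]).apply(np.array([-.034,-.0425,.0225]))+[P[0],P[1],0];print("notch from top fit",tool(N,*a)*100)
```

```text
tip if 0.01 [0.12929923 0.99979105 7.66706933]
tip if 0.014 [0.13088505 1.39979124 7.65036772]
tip if 0.018 [0.13247086 1.79979144 7.63366611]
(188, 62) [-7.06545776  6.16641342 12.05370681]
(447, 63) [ 7.29974021  6.16439654 12.01386266]
(280, 68) [-2.01489433  6.56570969 11.8241265 ]
(345, 68) [ 1.67708767  6.56519101 11.82669498]
(458, 72) [ 8.35360206  7.16425582 11.72053507]
notch from top fit [ 0.03604574  7.11541691 12.01252718]
```

The gap from tip to front is 4.35 cm and the blade is laterally centred. I'll go down 5.6 cm and insert it 7 mm.

```bash
python3 -m jog '[[[0,2,0],[0,0,0],-1],[[0,2.5,0],[0,0,0],-1],[[0,1.1,0],[0,0,0],-1],[[0,0,1.8],[0,0,0],-1],[[0,0,1.8],[0,0,0],-1],[[0,0,0],[0,0,0],-1]]'
python3 -m jog '[[[0,0,0.5],[0,0,0],-1],[[0,0,0.5],[0,0,0],-1],[[0,0,0.5],[0,0,0],-1],[[0,0,0],[0,0,0],-1],[[0,0,0],[0,0,0],-1]]'
```

```text
time_s: 7.62
tcp_pos: [0.4242, -0.2496, 0.0385]
ee_rot: [-1.13, 1.322, -1.325]
ft_force: [0.1, -0.1, -0.5]
gripper_width: 0.0154
time_s: 8.25
tcp_pos: [0.4374, -0.2515, 0.0375]
ee_rot: [-1.13, 1.325, -1.324]
ft_force: [-0.9, -0.2, -0.9]
gripper_width: 0.0152
```

```bash
python3 -m jog '[[[0,-0.8,0.2],[0,0,0],-1],[[0,-0.8,0.2],[0,0,0],-1],[[0,-0.8,0.2],[0,0,0],-1],[[0,-0.8,0.2],[0,0,0],-1],[[0,-0.5,0.45],[0,0,0],-1],[[0,-0.5,0.45],[0,0,0],-1],[[0,-0.5,0.45],[0,0,0],-1],[[0,-0.5,0.45],[0,0,0],-1]]'
python3 - <<'E'
from h import *
s=arm.state();np.savez("w3s.npz",p=s["tcp_pos"],r=s["ee_rot"])
d=get_image("wrist")["img"];e=get_image("side")["img"]
cv2.imwrite("pics/w3.png",np.vstack([cv2.resize(d[:300],(512,240)),cv2.resize(e[130:250,240:496],(512,240))])[:,:,::-1])
E
```

```text
time_s: 9.25
tcp_pos: [0.4635, -0.2557, 0.0898]
ee_rot: [-1.13, 1.325, -1.325]
ft_force: [-0.9, -0.0, -0.7]
gripper_width: 0.0152
```

View pics/w3.png

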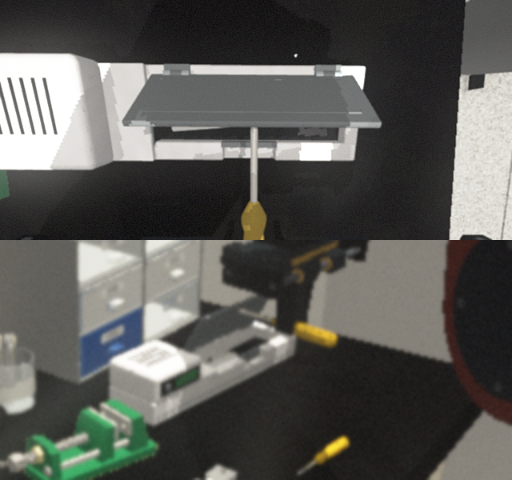

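The cover is lifted to about 1 rad and resting on the blade. The wrist view shows the blade going under its edge at about (254,128) in the crop. I'll push it on back.

```bash
python3 -m jog '[[[0,0,0.6],[0,0,0],-1],[[0,0,0.6],[0,0,0],-1],[[0,0.1,0.6],[0,0,0],-1],[[0,0.1,0.6],[0,0,0],-1],[[0,0.1,0.6],[0,0,0],-1],[[0,0,0.6],[0,0,0],-1],[[0,0,0.5],[0,0,0],-1],[[0,0,0],[0,0,0],-1]]'
python3 -m jog '[[[0,0,0.2],[0,0,0],-1],[[0,0,0],[0,0,0],-1]]'
python3 - <<'E'
from h import *
s=arm.state();np.savez("w4s.npz",p=s["tcp_pos"],r=s["ee_rot"]);print(s["ft_force"])
d=get_image("wrist")["img"]
cv2.imwrite("pics/w4.png",d[:,:,::-1])
E
```

```text
time_s: 10.35
tcp_pos: [0.5042, -0.2622, 0.0866]
ee_rot: [-1.13, 1.324, -1.325]
ft_force: [0.4, 0.5, -0.4]
gripper_width: 0.0152
time_s: 10.6
tcp_pos: [0.5052, -0.2622, 0.0863]
ee_rot: [-1.131, 1.326, -1.324]
ft_force: [-2.4, 0.4, -0.1]
gripper_width: 0.0152
[-2.38867707  0.4202938  -0.09510948]
```

View pics/w4.png

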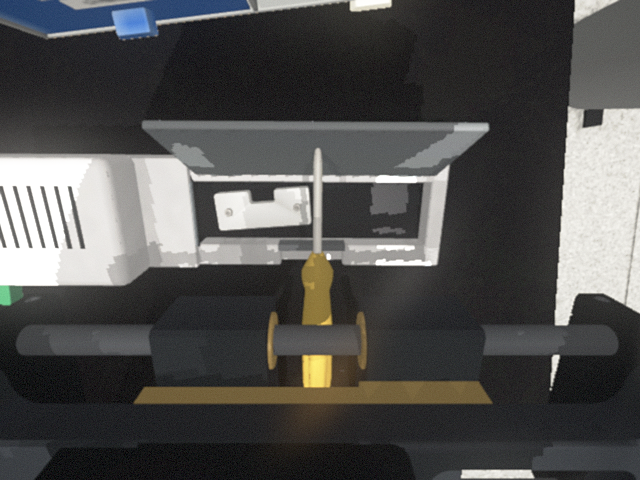

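The cover is leaning well back, with its top edge at row 125, and the -2.4 N contact puts it at or near its stop. By geometry it is at about 1.98 rad. The carrier is in the well at about (215–312, 187–229). I'll back off and lay the driver on the clear bench in front.

```bash
python3 -m jog '[[[0,0,-1.5],[0,0,0],-1],[[0,0,-3],[0,0,0],-1],[[1,0,-3],[0,0,0],-1],[[1,0,-3],[0,0,0],-1],[[1,1,-1],[0,0,0],-1],[[0,2,0],[0,0,0],-1],[[0,2,0],[0,0,0],-1],[[0,0.8,0],[0,0,0],-1]]'
python3 - <<'E'
from h import *
w=load("w4s");a=(w["p"],w["r"])
P=[.54622,-.22516,-.15669]
for n,uv,h in [("c",(215,194),.021),("c",(310,187),.021),("c",(217,229),.021),("c",(312,222),.021),("edge",(487,126),.0885),("edge",(144,123),.0885),("head r",(127,285),.06),("throat/housing front",(198,265),.028),("fr",(436,265),.028)]:
    p=wray(uv,h,*a); print(n,uv,(R.from_euler('z',-P[2]).apply(p-[P[0],P[1],0])*1e3).round(1))
print(arm.state()["tcp_pos"],arm.state()["ft_force"])
E
```

```text
time_s: 11.65
tcp_pos: [0.3868, -0.2735, 0.0271]
ee_rot: [-1.13, 1.326, -1.323]
ft_force: [0.2, -0.2, -1.1]
gripper_width: 0.0155
c (215, 194) [11.5 20.5 21. ]
c (310, 187) [ 15.9 -39.6  21. ]
c (217, 229) [-11.5  21.3  21. ]
c (312, 222) [ -6.8 -40.7  21. ]
edge (487, 126) [  51.  -112.4   88.5]
edge (144, 123) [52.2 25.5 88.5]
head r (127, 285) [-32.9  62.5  60. ]
throat/housing front (198, 265) [-33.9  33.7  28. ]
fr (436, 265) [ -34.  -121.7   28. ]
[ 0.38677774 -0.27347407  0.02713183] [ 0.22024074 -0.17370625 -1.08112593]
```

```bash
python3 -m jog '[[[0,0.2,0],[0,0,0],-1],[[0,0.1,0],[0,0,0],-1],[[0,0,0],[0,0,0],-1],[[0,0,0],[0,0,0],-0.4],[[0,0,0],[0,0,0],0.1],[[0,0,0],[0,0,0],0.1],[[0,0,0],[0,0,0],0.1]]'
python3 -m jog '[[[0,-1,0],[0,0,0],0.1],[[0,-3,0],[0,0,0],0.1],[[0,-4,0],[0,0,0],0.1],[[0,-2,0],[0,0,0],-1],[[0,0,0],[0,0,0],-1]]'
python3 - <<'E'
from h import *
s=arm.state();np.savez("w5s.npz",p=s["tcp_pos"],r=s["ee_rot"])
cv2.imwrite("pics/w5.png",get_image("wrist")["img"][:,:,::-1])
E
```

```text
time_s: 12.52
tcp_pos: [0.3874, -0.2739, 0.0256]
ee_rot: [-1.13, 1.325, -1.325]
ft_force: [-0.8, -0.2, -0.5]
gripper_width: 0.0446
time_s: 13.15
tcp_pos: [0.3886, -0.2751, 0.128]
ee_rot: [-1.13, 1.32, -1.329]
ft_force: [-0.4, 0.9, -0.3]
gripper_width: 0.0348
```

View pics/w5.png

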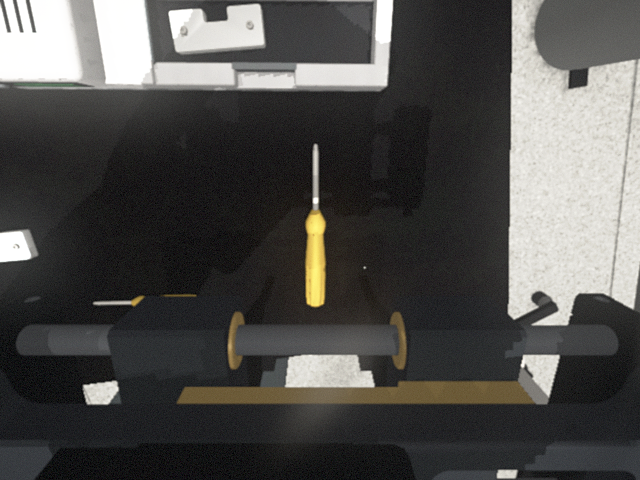

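The driver lies clear on the bench, tip at (316,147) and handle end at (316,305), and the cover is still open. Next I'll close the jaws and tilt the tool 15° so its body leans away from the open cover and the cabinet. Then I'll go over the well, behind the carrier's tail.

```bash
python3 -m jog '[[[0.6,0,0],[7.5,0,0],-1],[[0,0,0],[7.5,0,0],-1],[[0,0.62,2.3],[0,0,0],-1],[[0,0.62,2.3],[0,0,0],-1],[[0,0.62,2.3],[0,0,0],-1],[[0,0.62,2.3],[0,0,0],-1],[[0,0.62,2.3],[0,0,0],-1],[[0,0.6,2.3],[0,0,0],-1]]'
python3 -m jog '[[[0,0,0],[0,0,0],-1],[[0,0,0],[0,0,0],-1]]'
python3 - <<'E'
from h import *
s=arm.state();np.savez("w6s.npz",p=s["tcp_pos"],r=s["ee_rot"])
P=[.54622,-.22516,-.15669];Q=R.from_euler('z',-P[2])
print("tcp in reader",Q.apply(s["tcp_pos"]-[P[0],P[1],0])*1e3,"axes",(Q*R.from_rotvec(s["ee_rot"])).as_matrix().round(3))
im=get_image("wrist")["img"];cv2.imwrite("pics/w6.png",im[:,:,::-1])
E
```

```text
time_s: 14.2
tcp_pos: [0.5273, -0.3016, 0.1233]
ee_rot: [-0.95, 1.116, -1.448]
ft_force: [-0.1, -0.4, 0.6]
gripper_width: 0.0003
time_s: 14.45
tcp_pos: [0.5263, -0.3015, 0.1239]
ee_rot: [-0.95, 1.115, -1.448]
ft_force: [-0.4, 0.2, 0.7]
gripper_width: 0.0007
tcp in reader [ -7.80531556 -78.50768639 123.9324661 ] axes [[-0.001  0.256  0.967]
 [-1.     0.001 -0.001]
 [-0.001 -0.967  0.256]]
```

View pics/w6.png

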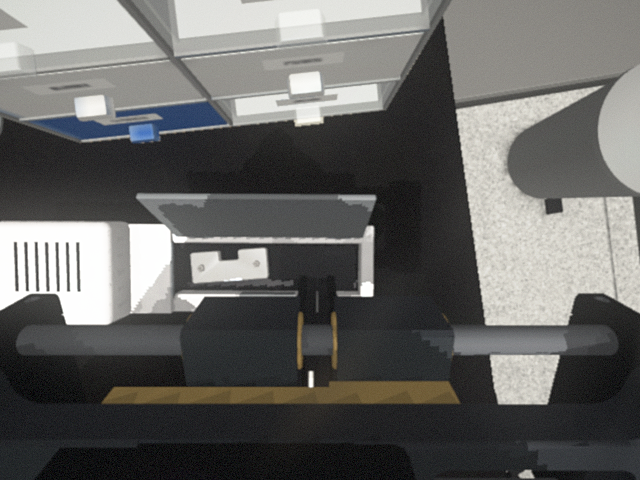

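```bash
python3 -m jog '[[[0,2.3,-0.5],[0,0,0],-1],[[0,2.3,-0.5],[0,0,0],-1],[[0,2,-0.42],[0,0,0],-1],[[0,1.2,-0.26],[0,0,0],-1],[[0,0.6,-0.13],[0,0,0],-1],[[0,0,0],[0,0,0],-1],[[0,0,0],[0,0,0],-1]]'
python3 - <<'E'
from h import *
s=arm.state();P=[.54622,-.22516,-.15669];Q=R.from_euler('z',-P[2])
print("tcp in reader",Q.apply(s["tcp_pos"]-[P[0],P[1],0])*1e3,s["ft_force"])
E
```

```text
time_s: 15.38
tcp_pos: [0.5322, -0.3034, 0.0406]
ee_rot: [-0.949, 1.111, -1.451]
ft_force: [0.3, 1.2, -0.3]
gripper_width: 0.0003
tcp in reader [ -1.65730194 -79.50051992  40.57394482] [ 0.27603487  1.15512018 -0.34789513]
```

```bash
python3 -m jog '[[[0,0.35,-0.3],[0,0,0],-1],[[0,0,0],[0,0,0],-1],[[-1,0,0],[0,0,0],-1],[[-1,0,0],[0,0,0],-1],[[-0.7,0,0],[0,0,0],-1],[[-0.7,0,0],[0,0,0],-1],[[-0.7,0,0],[0,0,0],-1],[[-0.7,0,0],[0,0,0],-1]]'
python3 -m jog '[[[-0.6,0,0],[0,0,0],-1],[[-0.6,0,0],[0,0,0],-1],[[-0.6,0,0],[0,0,0],-1],[[0,0,0],[0,0,0],-1]]'
python3 - <<'E'
from h import *
s=arm.state();P=[.54622,-.22516,-.15669];Q=R.from_euler('z',-P[2])
print("tcp in reader",Q.apply(s["tcp_pos"]-[P[0],P[1],0])*1e3,Q.apply(s["ft_force"]))
np.savez("w7s.npz",p=s["tcp_pos"],r=s["ee_rot"])
im=get_image("wrist")["img"];cv2.imwrite("pics/w7.png",im[140:460,100:500,::-1].repeat(2,0).repeat(2,1)[:600])
E
```

```text
time_s: 16.38
tcp_pos: [0.5374, -0.2548, 0.0356]
ee_rot: [-0.949, 1.113, -1.45]
ft_force: [-0.1, -0.2, 0.1]
gripper_width: -0.0
time_s: 16.88
tcp_pos: [0.5401, -0.237, 0.0354]
ee_rot: [-0.95, 1.113, -1.449]
ft_force: [-0.5, 0.2, -0.2]
gripper_width: 0.0007
tcp in reader [ -4.1556825  -12.60380574  35.44989325] [-0.48214087  0.10640995 -0.20681728]
```

View pics/w7.png

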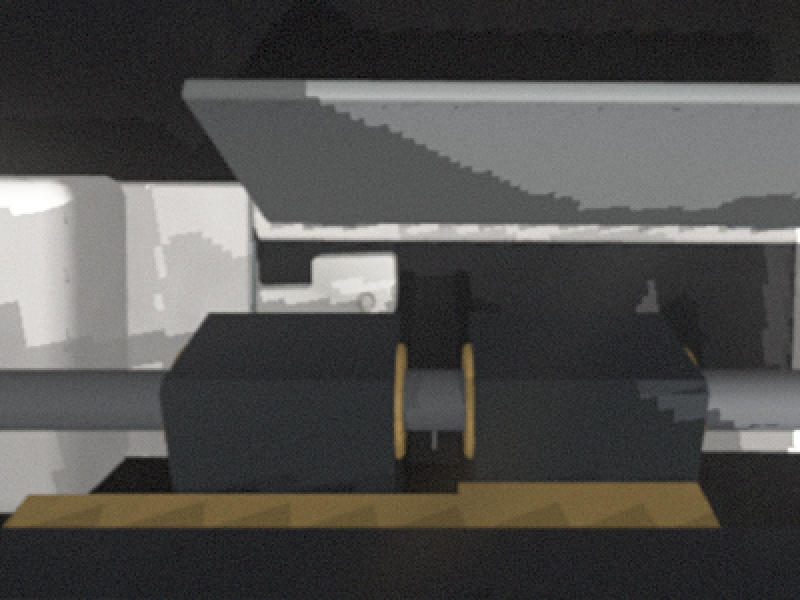

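The carrier's tail, at crop (397,255–310), rests against the finger, its nose is already in the mouth, and the cover is still back. I'll compute how much travel remains.

Run:
```python
from h import *
w=load("w7s");a=(w["p"],w["r"]);P=[.54622,-.22516,-.15669];Q=R.from_euler('z',-P[2])
for n,u,v,z in [("tail back",397,256,.021),("tail",397,300,.021),("mouth",255,235,.028),("front back-corner",312,256,.021)]:
    print(n,(Q.apply(wray((100+u/2,140+v/2),z,*a)-[P[0],P[1],0])*1e3).round(1))
```

```text
tail back [15.4 -3.8 21. ]
tail [ 3.7 -3.7 21. ]
mouth [21.7 31.7 28. ]
front back-corner [15.4 18.6 21. ]
```

```bash
python3 -m jog '[[[-0.5,0,0],[0,0,0],-1],[[-0.5,0,0],[0,0,0],-1],[[-0.5,0,0],[0,0,0],-1],[[-0.4,0,0],[0,0,0],-1],[[-0.2,0,0],[0,0,0],-1],[[0,0,0],[0,0,0],-1]]'
python3 -m jog '[[[-0.15,0,0],[0,0,0],-1],[[0,0,0],[0,0,0],-1]]'
python3 -m jog '[[[-0.15,0,0],[0,0,0],-1],[[0,0,0],[0,0,0],-1]]'
python3 -c "
from h import *
s=arm.state();print(R.from_euler('z',.15669).apply(s['tcp_pos']-[.54622,-.22516,0])*1e3,s['ft_force'])"
```

```text
time_s: 17.68
tcp_pos: [0.5435, -0.2165, 0.0355]
ee_rot: [-0.949, 1.113, -1.45]
ft_force: [0.1, -0.6, -0.7]
gripper_width: 0.0005
time_s: 17.92
tcp_pos: [0.5437, -0.2152, 0.0355]
ee_rot: [-0.949, 1.113, -1.45]
ft_force: [-0.2, -0.2, -0.2]
gripper_width: 0.0003
time_s: 18.18
tcp_pos: [0.5439, -0.2137, 0.0355]
ee_rot: [-0.949, 1.113, -1.45]
ft_force: [-0.6, 0.2, 0.1]
gripper_width: 0.0001
[-4.06816812 10.91182961 35.52858376] [-0.55485472  0.21551675  0.12897665]
```

```bash
python3 -m jog '[[[-0.15,0,0],[0,0,0],-1],[[0,0,0],[0,0,0],-1]]'
python3 -m jog '[[[-0.1,0,0],[0,0,0],-1],[[0,0,0],[0,0,0],-1]]'
python3 -m jog '[[[-0.1,0,0],[0,0,0],-1],[[0,0,0],[0,0,0],-1]]'
```

```text
time_s: 18.42
tcp_pos: [0.5442, -0.2122, 0.0355]
ee_rot: [-0.949, 1.113, -1.45]
ft_force: [-0.2, -0.2, 0.2]
gripper_width: 0.0001
time_s: 18.68
tcp_pos: [0.5443, -0.2117, 0.0356]
ee_rot: [-0.95, 1.112, -1.451]
ft_force: [-0.6, -2.4, 0.3]
gripper_width: 0.0007
time_s: 18.92
tcp_pos: [0.5444, -0.2115, 0.0358]
ee_rot: [-0.951, 1.112, -1.451]
ft_force: [-3.1, -6.2, 0.6]
gripper_width: 0.0004
```

The force builds to 6 N with the travel stopped. That puts the tail about 9.7 mm out of the mouth, against 10 expected. I'll give one more light push, then back off, lift out and look.

```bash
python3 -m jog '[[[-0.1,0,0],[0,0,0],-1],[[0,0,0],[0,0,0],-1]]'
python3 -m jog '[[[1.0,0,0],[0,0,0],-1],[[1.5,0,0],[0,0,0],-1],[[0,-1.5,0.4],[0,0,0],-1],[[0,-3,0.2],[0,0,0],-1],[[0,-4,-1],[0,0,0],-1],[[0,-2,-2],[0,0,0],-1],[[0,0,0],[0,0,0],-1],[[0,0,0],[0,0,0],-1]]'
python3 - <<'E'
from h import *
s=arm.state();np.savez("w8s.npz",p=s["tcp_pos"],r=s["ee_rot"])
im=get_image("wrist")["img"];e=get_image("top")["img"]
cv2.imwrite("pics/w8.png",np.vstack([cv2.resize(im[80:340,50:450],(800,520))])[:,:,::-1])
cv2.imwrite("pics/top8.png",e[:,:,::-1])
E
```

```text
time_s: 19.18
tcp_pos: [0.5445, -0.2113, 0.0359]
ee_rot: [-0.951, 1.111, -1.452]
ft_force: [-3.5, -9.6, -0.6]
gripper_width: 0.0005
time_s: 20.18
tcp_pos: [0.4914, -0.2262, 0.131]
ee_rot: [-0.949, 1.112, -1.451]
ft_force: [0.1, 1.2, 0.7]
gripper_width: 0.0007
```

View pics/w8.png

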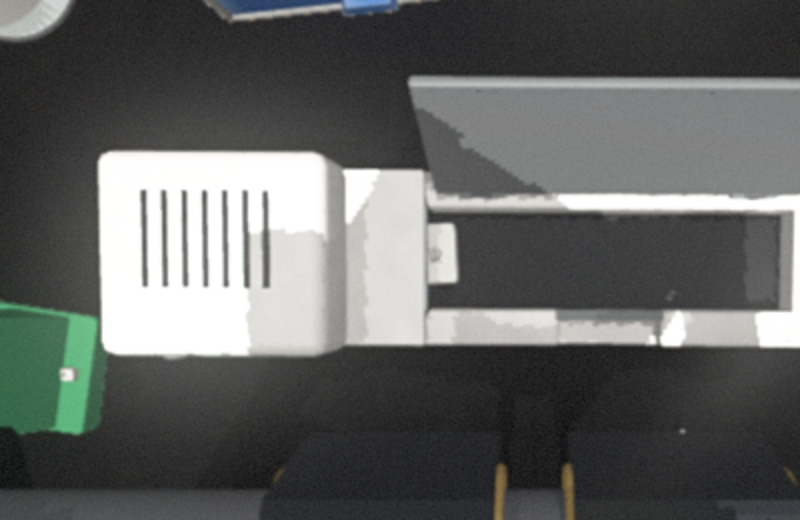

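Run:
```python
from h import *
w=load("w8s");a=(w["p"],w["r"]);P=[.54622,-.22516,-.15669];Q=R.from_euler('z',-P[2])
for n,u,v,z in [("tail b",457.5,224,.021),("tail f",457.5,283,.021),("mouth top33",427,190,.033),("mouth28",427,190,.028),("well end (-115)",780,260,.028),("cover edge",410,78,.0885),("head front-left",100,350,.06)]:
    print(n,(Q.apply(wray((50+u/2,80+v/2),z,*a)-[P[0],P[1],0])*1e3).round(1))
```

```text
tail b [14.5 20.2 21. ]
tail f [-9.3 20.4 21. ]
mouth top33 [26.4 30.5 33. ]
mouth28 [27.1 31.3 28. ]
well end (-115) [  -0.4 -107.8   28. ]
cover edge [51.8 26.6 88.5]
head front-left [-32.7 140.7  60. ]
```

The tail sits at y 20.3 with the mouth at 30.5, so 10.2 mm protrudes and the carrier is home and straight. The cover edge at x 51.8 puts it at about 2.0 rad. I'll check the bystanders against the first top picture, then hand in.

Run:
```python
from h import *
a=cv2.imread("pics/top0.png").astype(int);b=cv2.imread("pics/top8.png").astype(int)
for n,(x0,x1,y0,y1) in dict(vial=(180,205,235,260),dish=(143,180,263,302),next_carrier=(325,362,258,282)).items():
    print(n,np.abs(a-b)[y0:y1,x0:x1].max(2).mean().round(1),(np.abs(a-b)[y0:y1,x0:x1].max(2)>60).sum())
s=arm.state();print(s["time_s"],s["ft_force"])
arm.close_job()
```

```text
vial 2.4 0
dish 1.9 0
next_carrier 19.9 96
20.275 [0.37413823 0.5513601  0.34756022]
the job is handed in; nothing more can be done
```

The next carrier's area differs between the two pictures, so I'll use the last view to see why.

View pics/top8.png

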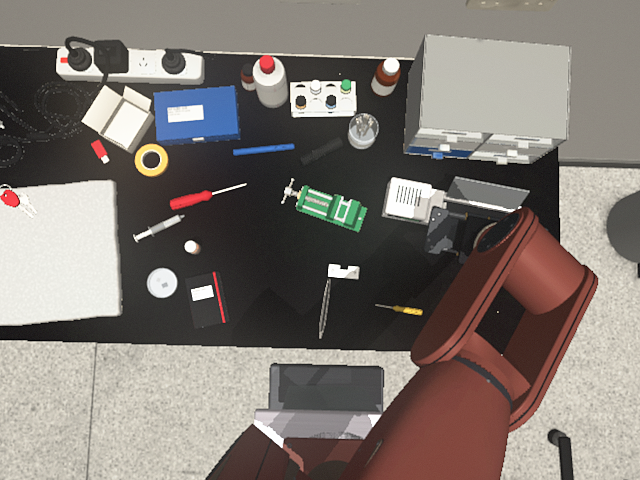

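The job is done and handed in at 20.3 s of the 61 s allowed. I levered the cover open with the larger yellow driver, stood it right back and laid the driver on the bench. Then I slid the carrier into the tunnel with closed fingers and backed clear.

**Last checks:**
- **Cover:** its edge measures 51.8 mm behind the reader's origin, which is about 2.0 rad, so it is at its stop. It was still open when I handed in.
- **Carrier:** it stopped against a push of about 10 N. Its tail stands 10.2 mm out of the mouth, against the 10 mm expected, and it sits straight.
- **Driver:** the picture after release shows it lying on clear bench in front of the reader. The arm hides it in the final top picture.
- **Vial and dish:** their picture areas are unchanged from the start.
- **Next carrier:** my pixel comparison flagged its area. I viewed that picture only after handing in. The carrier is still at the same place, about (343,271), and looks brighter, so I take the difference to be lighting and shadow from the moved arm.
- **Arm:** it was touching nothing at the end, with wrist force below 1 N.

One disagreement: positions along the reader's length varied by 2–3 mm between views, and by 7 mm at the well's far end. I therefore relied on the mouth-to-tail distance and the contact force to judge that the carrier was home.

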